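# Spring open the sample lid of a small wear tester

### The job

Open the sample lid of the small bench wear tester: press its release tab down so that the spring lifts the lid by itself, then, with the lid standing half open and untouched, push it up and over until it leans back fully open and stays there. Nothing is to be picked up: do not press the round start button, and leave the specimen, vials and everything else where they are. Finish with the arm clear.

Things in the scene. Friction and masses are not known exactly. Their poses are not given: they have to be found in the camera images.
- tester: Wear tester, a low beige box fixed to the bench. Origin on the bench surface; x runs from its front (tab side) to its back, y to its left, z up. Box: x -75 to 85, y -150 to 75 mm, 70 mm high. The lid covers the left part (y -60 to 60); the right part is a deck 70 mm high with the start button in front, a loose ring weight in the middle and a post (top at 98 mm) behind.
- tab_pad (a point): Place to press: middle of the top of the release tab's black ribbed pad, a ledge out of the tester's front at tester (-109, 0), 62 mm above the bench; moves with it. Pad: x -125 to -83 mm, 40 mm wide, 6 mm thick, free air below. Behind it (x -83 to -77) an upright, 30 mm wide, top at 85 mm height, has the hook that holds down the middle of the lid's front edge.
- tab (a joint): Angle of the release tab, rad: 0 at rest, grows as the pad is pressed down, stop at 0.35. Turns about an axis along tester y at x = -80 mm, 56 mm high: the pad point goes down about 3 mm per 0.1 rad (10 mm at the stop). The lid is let go at about 0.15 to 0.2; pressing takes about 3 N there, 5 N at the stop. Springs back when let go.
- lid (a joint): Angle of the lid, rad: 0 closed and latched, grows as the front edge rises, stop at 1.9 (leaning back). Once released a spring lifts it within about 1 s to 0.9 (half open). From there it swings freely, slightly damped: left before upright (1.57) it sinks back to 0.9, further over it falls slowly on to the stop and stays. Grey plate, dark window, 120 mm wide, 8 mm thick, 0.12 kg.
- lid_edge (a point): Middle of the rounded rib (10 mm thick, along tester y) that is the lid's front edge, 115 mm from the hinge; moves with the lid. A catch 30 mm wide, 7 mm thick, stands out 12 mm beyond its middle. Half open the rib is about 92 mm above the hinge and 69 mm in front of it; there an upright finger pushing it level towards tester +x (about 1 N) swings the lid on open.
- lid_hinge (a point): Middle of the lid's hinge axis, fixed at tester (55, 0) mm, 71 mm above the bench; the axis runs along tester y.
- start (a joint): Travel of the start button in m: 0 at rest, 0.005 fully in. Not to be pressed.
- start_top (a point): Middle of the top of the round black start button (22 mm wide, in a 38 mm aluminium collar, top 87 mm above the bench), at tester (-45, -112) mm.
- specimen: Loose steel disc, 44 mm wide, 6 mm thick, lying on a turntable in the well under the lid, its origin (underside) 44 mm above the bench. Stays there.
- weight: Loose steel ring weight, 32 mm wide, 16 mm high, on the right deck; origin at the centre of its underside. Stays there.
- vial_a: Small amber vial, 23 mm wide, 45 mm high, on the bench to the right of the tab, about 90 mm from it; origin at the centre of its underside. Stays there.
- vial_b: Small amber vial, same as the other, on the bench to the left of the tab, about 90 mm from it. Stays there.
- cup: Open aluminium cup, 52 mm wide, 50 mm high, on the bench to the left of the tester; origin at the centre of its underside. Stays there.
- dish: Shallow clear dish, 90 mm wide, 14 mm high, on the bench to the right of the tester; origin at the centre of its underside. Stays there.
- hexkey: L-shaped hex key, 80 mm by 25 mm, 6 mm thick, on the bench to the left beyond the cup; origin under the middle of its long leg. Stays there.

How it is judged:
By the outcome, as a careful person would: the job done as asked, in the order asked, and still so for the second after the job is handed in, with the robot touching nothing.
It also fails if it takes over 48 s, if anything falls off the work surface, if the arm or the gripper's body presses on something with over 40 N, if the wrist force passes 120 N, or if a joint passes its speed limit or range.

### The arm

A 6-joint arm with a two-finger parallel gripper is mounted at the origin on the work surface. World frame = base frame: x ahead of the robot, y to its left, z up, the work surface at z = 0. Lengths are in m, angles in degrees, forces in N, time in s.
With the tool pointing down it reaches from about 0.35 to 0.875 m from the base axis. Payload 4.2 kg.
Tool frame: the origin (TCP) lies at the very end of the fingers, on their centre line; the grasp point (between the pads) lies 19 mm behind it (r.grip_point_offset is the distance from the TCP to the grasp point, in m); z points along the fingers, y is the line along which they close (so a half turn about z gives the same grasp; the last joint's range is limited). The gripper opens to 87 mm and grips with 3 to 60 N. Pads are 19 mm wide; open, the fingers measure 117 mm over their backs; the gripper's body (75 mm by 190 mm) begins 51 mm behind the grasp point.
Start: joints at [84.546, 22.042, 0.453, 0, -68.411, -14.817], TCP at [0.217, 0.586, 0.188] pointing down, gripper open.
Joint ranges: [-179.83, 179.83], [-69.29, 118.12], [-61.27, 80.66], [-181.25, 117.63], [-171.15, -9.14], [-177.46, 177.46]. Speed limits (degrees/s): [159.86, 159.86, 180, 180, 180, 180].

### API

Orientations are given as a 3x3 rotation matrix whose columns are the frame's x, y, z axes.
In Python, from station import r, cams gives the robot as it stands. The module is installed in compiled form; this text tells all that it offers.
- The arm moves only by the shell command python3 -m handwheel 'ROWS'. ROWS is JSON, a list that holds one entry, the list of rows, each a list of 7 numbers: the turn, a rotation vector about the tool's x, y, z in units of 6 degrees (1.0 is 6 degrees), then the shift along the tool's x, y, z in m, then the finger opening in m, from 0 to 0.087. In form: [[[ax, ay, az, x, y, z, jaw], ...]]. A call has 1 to 12 rows; each row shifts and turns the commanded pose from where the row before left it, along the tool's axes as they then stand; what a row does not reach is not made up. A row lasts 1/10 s, in which the tool goes at most 50 mm and 8.59 degrees, less where a joint would pass 70% of its speed; a pose out of reach is approached as far as the arm can. A call with a gripper value outside its range is refused whole. The fingers move at their own pace and stop on an object; the grip force is fixed at half the most. Time passes only in rows, so rows that do not move let the fingers close. It gives the time, the measured TCP pose, the force, the opening and the grip force at its end, in the units of the state.
- r.sense(): the state, without advancing time (a new reading comes with each control period).
- cams.capture(name): name is "scene" or "side" or "wrist"; returns the picture (384x512x3 uint8, red, green, blue); there is no depth.
- cams.get_calibration(name): a dict with "camera_matrix" (3x3 intrinsics, pixels), "rvec" (rotation vector, rad) and "tvec" (3), from world to camera coordinates, as OpenCV has them; the wrist camera has in their place "T_tool_cam" (4x4, takes a point from camera to tool coordinates, whose origin is the TCP and whose axes are the flange's). Camera axes: x right, y down, z forward; pixel columns grow to the right and rows downward; lengths in m; the calibration is good to about 2 mm. A picture is of the moment at which its call begins: read the wrist's pose just before it. get_calibration takes no time and is no camera call.
- r.finish_job(): hands the job in; it is judged then, once.
The state is a dict: "time_s": time; "joints": joint angles; "joint_velocities": joint speeds; "effort": joint torques, N m; "tcp_pos": TCP position; "ee_rot": TCP orientation; "wrist_force": force on the tool from outside, world axes, zero at the start; "moment": the same for the moment, N m; "gripper_width": opening from 0.0 (shut) to 1.0 (fully open); "gripper_force": force on a finger pad.
Only numpy, scipy, OpenCV 4.12 (cv2) and the standard library are available. Lean on these libraries where they do the work, as an engineer would, in place of code of your own. Each camera call takes 0.05 s, during which the arm holds its last target. There are 200 camera calls.

## Working session

There is one attempt and no reset: what is moved stays moved. The work goes in short steps, Python scripts to look and compute and a shell command to move; the robot and the scene stay as the last step left them, time stands still between calls to the robot, and variables do not carry over. Pictures are saved under pics/ and viewed, at most 10 in all, crops included, and the job is handed in when it is done.

```bash
mkdir -p pics
python3 - <<'E'
from station import r,cams
import cv2
for n in("scene","side"):
    cv2.imwrite(f"pics/{n}0.png",cv2.cvtColor(cams.capture(n),cv2.COLOR_RGB2BGR))
s=r.sense();print(s["tcp_pos"],s["ee_rot"],s["time_s"])
E
```

```text
[0.21629114 0.58574632 0.18728308] [[ 9.38023501e-01 -3.46571147e-01 -5.93390518e-04]
 [-3.46571647e-01 -9.38021734e-01 -1.82217653e-03]
 [ 7.49006052e-05  1.91489673e-03 -9.99998164e-01]] 0.1
```

View pics/scene0.png

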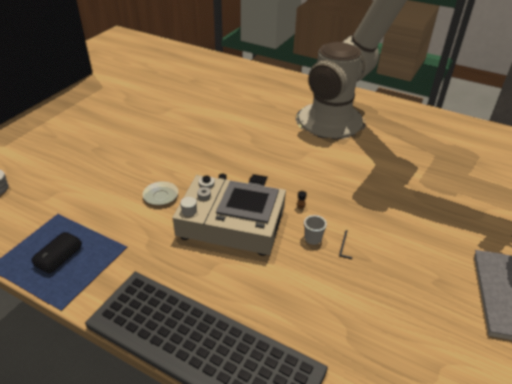

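View pics/side0.png

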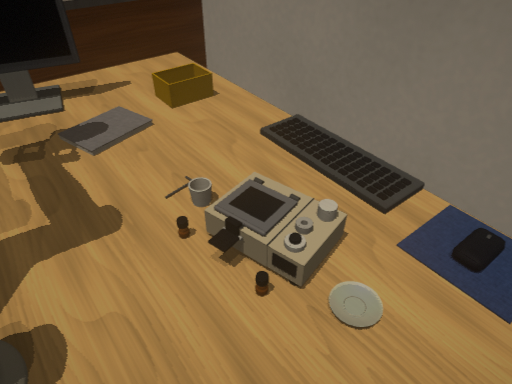

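The scene view shows the tester around (235,215), with its tab at (258,180), button at (206,180) and post at (189,204). The side view shows the pad at (224,240), button at (294,239) and post at (327,208). I'll enlarge both for exact pixels.

Run:
```python
import cv2,numpy as np
a=cv2.imread("pics/scene0.png")[165:260,165:315];b=cv2.imread("pics/side0.png")[170:300,165:355]
a=cv2.resize(a,None,fx=4,fy=4,interpolation=3)[:290];b=cv2.resize(b,(760,520),interpolation=3)
cv2.imwrite("pics/ca.png",cv2.resize(cv2.imread("pics/scene0.png")[165:260,165:315],(750,475),interpolation=3))
cv2.imwrite("pics/cb.png",b)
```

```text
(no output)
```

View pics/ca.png

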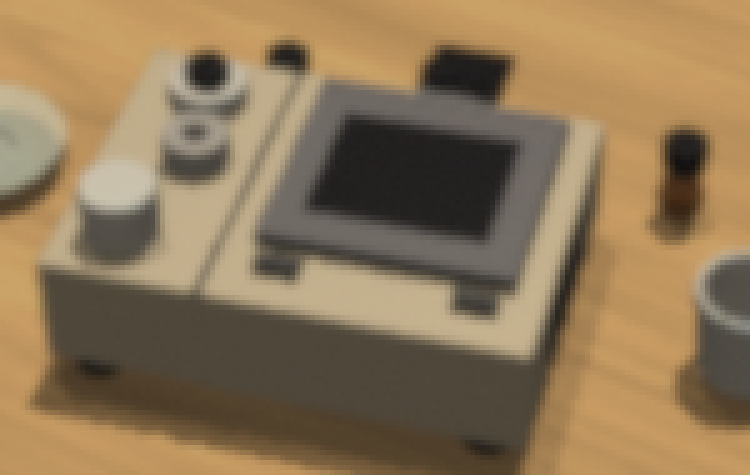

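View pics/cb.png

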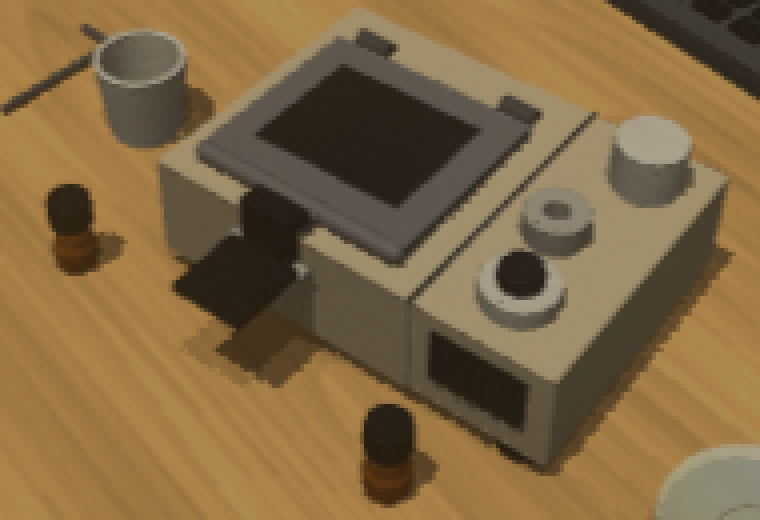

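The crops show the box top corners, the button top and the post top clearly in both views. I'll cast rays onto their known heights and fit the tester's pose.

```bash
cat > h.py <<'E'
import numpy as np,cv2
from station import r,cams
def ray(n,uv,z):
    c=cams.get_calibration(n);R=cv2.Rodrigues(np.array(c["rvec"],float))[0];t=np.array(c["tvec"],float).ravel()
    o=-R.T@t;d=R.T@np.linalg.inv(np.array(c["camera_matrix"]))@[*uv,1.]
    return (o+d*(z-o[2])/d[2])[:2]
def fit(P,Q):
    p,q=P-P.mean(0),Q-Q.mean(0);a=np.arctan2((p[:,0]*q[:,1]-p[:,1]*q[:,0]).sum(),(p*q).sum())
    R=np.array([[np.cos(a),-np.sin(a)],[np.sin(a),np.cos(a)]]);t=Q.mean(0)-R@P.mean(0)
    return a,R,t,(P@R.T+t-Q)*1000
E
python3 - <<'E'
from h import *
np.set_printoptions(precision=3,suppress=True)
M=np.array([[.085,-.15,.07],[.085,.075,.07],[-.075,.075,.07],[-.075,-.15,.07],[-.045,-.112,.087]])
A=[(42,266),(535,358),(604,125),(160,52),(208,68),(119,187)]
B=[(726,180),(360,10),(163,163),(556,381),(521,272),(652,140)]
hs=list(M[:,2])+[.098]
W={}
for n,L,s,o in(("scene",A,5,(165,165)),("side",B,4,(165,170))):
    px=[(o[0]+(x+.5)/s-.5,o[1]+(y+.5)/s-.5) for x,y in L]
    Q=np.array([ray(n,p,h) for p,h in zip(px,hs)]);W[n]=Q
    a,R,t,e=fit(M[:,:2],Q[:5]);print(n,np.degrees(a),t);print(e.round(1).tolist(), "post",R.T@(Q[5]-t))
Q=(W["scene"]+W["side"])/2;a,R,t,e=fit(M[:,:2],Q[:5]);print(np.degrees(a),t,"pad",R@[-.109,0]+t)
print("side pad",ray("side",(165+236/4,170+281/4),.062))
for n,p,z in(("side",(165+70/4,170+196/4),.045),("side",(165+388/4,170+416/4),.045),("side",(165+142/4,170+58/4),.05)):print("obj",ray(n,p,z))
print(cams.get_calibration("wrist"))
E
```

```text
scene 15.365631148366985 [0.547 0.013]
[[0.9, -1.3], [0.2, 0.7], [-1.4, 1.0], [-1.3, -2.7], [1.7, 2.2]] post [ 0.055 -0.121]
side 14.849054785359806 [0.546 0.01 ]
[[3.8, -1.0], [0.7, 1.9], [-2.0, 2.5], [-1.7, -2.3], [-0.8, -1.1]] post [ 0.055 -0.119]
15.108885250095629 [0.546 0.012] pad [ 0.441 -0.017]
side pad [ 0.444 -0.02 ]
obj [0.42  0.091]
obj [ 0.46 -0.11]
obj [0.503 0.159]
{'camera_matrix': array([[342.771,   0.   , 258.46 ],
       [  0.   , 342.771, 191.022],
       [  0.   ,   0.   ,   1.   ]]), 'T_tool_cam': array([[ 0.001, -0.962, -0.274,  0.075],
       [ 1.   ,  0.001,  0.   ,  0.   ],
       [-0.   , -0.274,  0.962, -0.196],
       [ 0.   ,  0.   ,  0.   ,  1.   ]])}
```

The two views agree: the tester's origin is at (0.546, 0.012), yaw 15.1°, and the predicted pad is within about 4 mm of the seen one. Next I'll work out the approach move.

```bash
cat >> h.py <<'E'
A=np.radians(15.1);RT=np.array([[np.cos(A),-np.sin(A),0],[np.sin(A),np.cos(A),0],[0,0,1]]);T0=np.array([.546,.012,0])
def go(x,y,z):
    s=r.sense();R=np.array(s["ee_rot"]);p=np.array(s["tcp_pos"])
    G=RT@np.diag([1.,-1,-1])
    rv=cv2.Rodrigues(R.T@G)[0].ravel()
    print("t",s["time_s"],"tester",(RT.T@(p-T0)).round(4),"turn/6deg",(np.degrees(rv)/6).round(2),"shift(tool now)",(R.T@(T0+RT@[x,y,z]-p)).round(4),"shift(aligned)",(G.T@(T0+RT@[x,y,z]-p)).round(4),"F",np.round(s["wrist_force"],1),"w",s["gripper_width"])
E
python3 -c "from h import *;go(-.113,0,.13)"
```

```text
t 0.1 tester [-0.1689  0.6398  0.1873] turn/6deg [ 0.02  0.   -5.9 ] shift(tool now) [0.416  0.4892 0.0583] shift(aligned) [0.0559 0.6398 0.0573] F [ 0.6  0.5 -0.3] w 1.000408474085011
```

```bash
python3 -m handwheel '[[[0,0,-1.18,0,0,0,0],[0,0,-1.18,0,0,0,0],[0,0,-1.18,0,0,0,0],[0,0,-1.18,0,0,0,0],[0,0,-1.18,0,0,0,0],[0,0,0,0,0.045,0,0],[0,0,0,0,0.045,0,0],[0,0,0,0,0.045,0,0],[0,0,0,0,0.045,0,0],[0,0,0,0,0.045,0,0],[0,0,0,0,0.045,0,0],[0,0,0,0,0.045,0,0]]]' && python3 -c "from h import *;go(-.113,0,.13)"
```

```text
time_s: 1.3
tcp_pos: [0.2986, 0.2801, 0.188]
ee_rot: [[0.965, 0.262, -0.0], [0.262, -0.965, -0.0], [-0.0, 0.0, -1.0]]
wrist_force: [0.7, -0.2, -0.2]
gripper_width: 0.033
gripper_force: 0.0
t 1.3 tester [-0.169   0.3233  0.188 ] turn/6deg [0.   0.   0.01] shift(tool now) [0.0557 0.3233 0.0581] shift(aligned) [0.056  0.3233 0.058 ] F [ 0.7 -0.2 -0.2] w 0.03291669950550864
```

```bash
python3 -m handwheel '[[[0,0,0,0.007,0.04,0,0],[0,0,0,0.007,0.04,0,0],[0,0,0,0.007,0.04,0,0],[0,0,0,0.007,0.04,0,0],[0,0,0,0.007,0.04,0.01,0],[0,0,0,0.007,0.04,0.012,0],[0,0,0,0.007,0.04,0.012,0],[0,0,0,0.007,0.043,0.012,0],[0,0,0,0,0,0.012,0],[0,0,0,0,0,0,0]]]'
python3 - <<'E'
from h import *
go(-.113,0,.07)
a=cams.capture("wrist");b=cams.capture("side")
cv2.imwrite("pics/w1.png",cv2.cvtColor(np.hstack([cv2.resize(a,(400,300)),cv2.resize(b[130:320,140:394],(400,300))]),cv2.COLOR_RGB2BGR))
E
```

```text
time_s: 2.3
tcp_pos: [0.4355, -0.0166, 0.1283]
ee_rot: [[0.966, 0.257, -0.005], [0.257, -0.966, -0.001], [-0.005, -0.0, -1.0]]
wrist_force: [0.5, 0.6, 0.3]
gripper_width: 0.006
gripper_force: 0.0
t 2.3 tester [-0.1142  0.0011  0.1283] turn/6deg [-0.    0.05 -0.03] shift(tool now) [0.0015 0.0012 0.0583] shift(aligned) [0.0012 0.0011 0.0583] F [0.5 0.6 0.3] w 0.005634875395862841
```

View pics/w1.png

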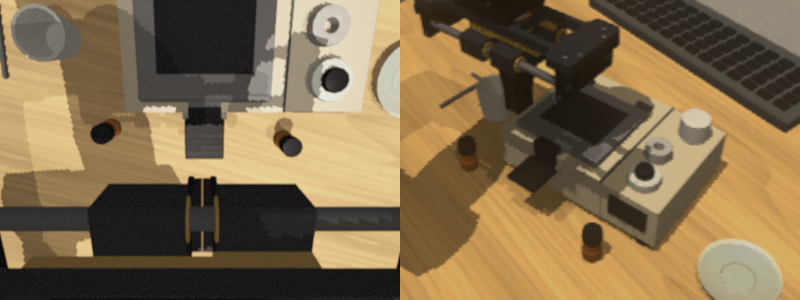

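The wrist view shows the closed fingers laterally in line with the tab pad (pixel column about 204). The pad's outer edge projects to tester x = -123 mm, against -125 mm expected, so the pose is confirmed. Next I'll descend and press.

```bash
python3 -m handwheel '[[[0,0,0,0.001,0.001,0.02,0],[0,0,0,0,0,0.02,0],[0,0,0,0,0,0.015,0],[0,0,0,0,0,0.005,0],[0,0,0,0,0,0.005,0],[0,0,0,0,0,0.005,0],[0,0,0,0,0,0.003,0],[0,0,0,0,0,0.001,0],[0,0,0,0,0,0,0]]]'
python3 - <<'E'
from h import *
go(-.16,0,.07)
b=cams.capture("side")
cv2.imwrite("pics/s2.png",cv2.cvtColor(cv2.resize(b[130:320,140:394],(600,450)),cv2.COLOR_RGB2BGR))
E
```

```text
time_s: 3.3
tcp_pos: [0.4384, -0.0157, 0.0564]
ee_rot: [[0.965, 0.261, 0.0], [0.261, -0.965, 0.0], [0.0, 0.0, -1.0]]
wrist_force: [0.0, 0.4, -0.5]
gripper_width: 0.006
gripper_force: 0.0
t 3.3 tester [-0.1111  0.0013  0.0564] turn/6deg [ 0. -0.  0.] shift(tool now) [-0.0489  0.0013 -0.0136] shift(aligned) [-0.0489  0.0013 -0.0136] F [ 0.   0.4 -0.5] w 0.005556260360844688
```

View pics/s2.png

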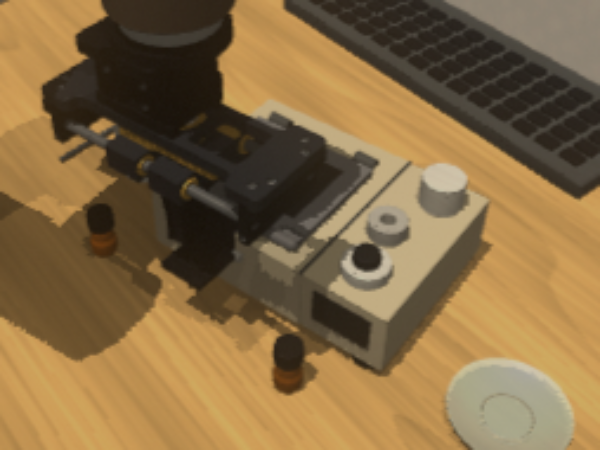

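The fingertips look to be at the pad, but the lid is still closed and the force is near zero. I'll press further in small steps.

```bash
python3 -m handwheel '[[[0,0,0,0,0,0.002,0],[0,0,0,0,0,0.001,0],[0,0,0,0,0,0,0]]]'
```

```text
time_s: 3.65
tcp_pos: [0.4382, -0.0158, 0.0531]
ee_rot: [[0.965, 0.261, -0.0], [0.261, -0.965, -0.0], [-0.0, -0.0, -1.0]]
wrist_force: [0.0, 0.0, -0.5]
gripper_width: 0.007
gripper_force: 0.0
```

Run:
```python
from h import *
a=cams.capture("wrist");b=cams.capture("side");c=cams.capture("scene")
print(np.round(r.sense()["wrist_force"],2))
I=np.hstack([cv2.resize(a[60:330,130:390],(400,415)),cv2.resize(b[200:270,190:258],(400,415),interpolation=3)])
cv2.imwrite("pics/w3.png",cv2.cvtColor(I,cv2.COLOR_RGB2BGR))
```

```text
[1.43 0.5  0.4 ]
```

View pics/w3.png

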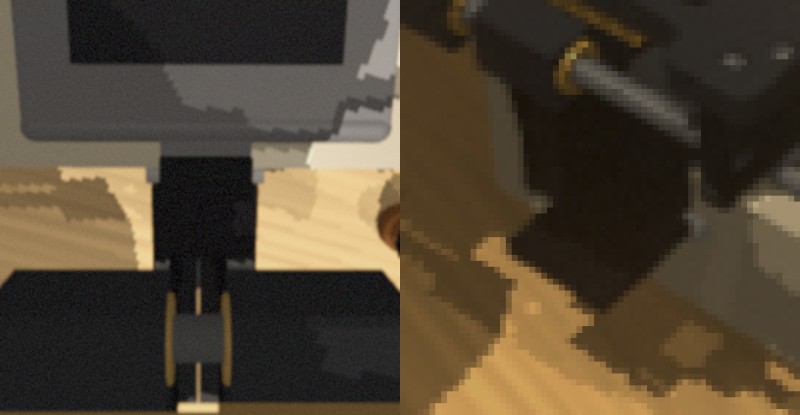

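The wrist view shows the fingertips over the pad's outer half, centred, with the lid still down. I'll keep pressing gently.

```bash
python3 -m handwheel '[[[0,0,0,0,0,0.002,0],[0,0,0,0,0,0,0],[0,0,0,0,0,0,0]]]'; python3 -c "
from h import *
for i in range(4): print(np.round(r.sense()['wrist_force'],2));cams.capture('wrist')"
```

```text
time_s: 4.1
tcp_pos: [0.4383, -0.0157, 0.0512]
ee_rot: [[0.965, 0.261, -0.0], [0.261, -0.965, -0.0], [-0.0, 0.0, -1.0]]
wrist_force: [-0.7, -0.5, 0.5]
gripper_width: 0.003
gripper_force: 0.0
[-0.74 -0.52  0.5 ]
[-0.71 -0.05 -0.3 ]
[ 0.36  0.17 -0.15]
[-0.34 -0.91  0.87]
```

Run:
```python
from h import *
a=cams.capture("wrist").astype(int).sum(2)//3
print("cols",list(range(222,304,4)))
for v in range(150,242,4): print(v,a[v,222:304:4])
```

```text
cols [222, 226, 230, 234, 238, 242, 246, 250, 254, 258, 262, 266, 270, 274, 278, 282, 286, 290, 294, 298, 302]
150 [67 63 63 67 67 65 63 66 67 66 62 63 63 64 59 63 68 63 68 68 64]
154 [104 104 106  83  66  76  73  70  70  72  73  67  70  71  74  71  70  71
  92 100  99]
158 [109 106 109  83  70  68  72  70  71  72  69  66  71  68  70  70  72  72
 111 127 106]
162 [110 110 108  69  54  57  53  51  50  53  56  54  56  55  57  46  53  57
 132 146 146]
166 [106 108 105  27  22  20  19  23  13  15  22   4  21  21  15  13  14  28
  77 144 145]
170 [155 100 104  34  21  22  16  21  16  16   7  23  18  22  15  16   9  28
  84 138 134]
174 [177 104 103  29  27   9  20   9  17  25  26  16   3  24  25  19  25  23
  84 136 153]
178 [172  95  90  28  24  22  11  18  17  29  25  19  18  20  23  18  27  28
  74 127 161]
182 [170 170  19  29  25  21  20  13  20  19  21  24  14  23  23  15   0  20
  21 129 172]
186 [172 177   8  22  16  28  22  19  17  23  24  12  18  27  19  26  20  18
  30 120 172]
190 [176 179   4  17  11  13  22  12  26  13  20  14  17  11  24  16  20   6
  27 133 175]
194 [171 1
[... 359 characters left out ...]
198 195  21  18  22  19  29  11   9  23  14  16  24   3  18  17  17  25
  28 188 198]
214 [200 201  30   8  16  14  17  19  18  14  20  17  16  16  12  11  18  16
  25 185 196]
218 [188 190  37  13  14  24  27  13  26  19  18  22  17  25  18  18  15  20
  14 185 190]
222 [191 190  30  23  21  16  19  21  16  19  25  11  24  17  24  27  15  18
  20 192 199]
226 [201 201  31  12  24  21  14  13  22  18  25  22  17  13  16  15  15  17
  18 185 191]
230 [200 203  47  26  11  16  16  22   2  19  16  29   8  14  15  33  25  22
  32 200 194]
234 [170 171  51  60  49   9  15  19  21  44  21  30  14  16  38  52  55  57
  49 177 176]
238 [14 19 22 29 24 27 14 20 16 48 23  4 19 10 34 30 27 28 29 18 29]
```

Run:
```python
from h import *
s=r.sense();R=np.array(s["ee_rot"]);p=np.array(s["tcp_pos"])
def proj(n,P):
    c=cams.get_calibration(n);K=np.array(c["camera_matrix"])
    if n=="wrist":
        T=np.eye(4);T[:3,:3]=R;T[:3,3]=p;C=np.linalg.inv(T@np.array(c["T_tool_cam"]));q=C[:3,:3]@P+C[:3,3]
    else: q=cv2.Rodrigues(np.array(c["rvec"],float))[0]@P+np.array(c["tvec"],float).ravel()
    q=K@q;return (q[:2]/q[2]).round(1)
print("tcp",p,[proj(n,p) for n in("side","scene","wrist")])
for th in(0,.2,.35):
    for X,Y,Z in((-.125,.02,.062),(-.125,-.02,.062),(-.083,-.02,.062)):
        dx,dz=X+.08,Z-.056
        P=T0+RT@[-.08+dx*np.cos(th)+dz*np.sin(th)*-1,Y,.056+dx*np.sin(th)+dz*np.cos(th)]
        print(th,(X,Y),[proj(n,P) for n in("side","scene","wrist")])
b=cams.capture("side");a=cv2.cvtColor(cv2.imread("pics/side0.png"),cv2.COLOR_BGR2RGB)
I=np.hstack([cv2.resize(np.clip(x[205:265,190:250].astype(float)*2.2,0,255).astype(np.uint8),(400,400),interpolation=0) for x in(a,b)])
cv2.imwrite("pics/s4.png",cv2.cvtColor(I,cv2.COLOR_RGB2BGR))
print(np.round(s["effort"],1),np.round(s["moment"],2))
```

```text
tcp [ 0.43832571 -0.01568624  0.05127112] [array([220.3, 244.5]), array([259.1, 180.8]), array([257.9, 220.6])]
0 (-0.125, 0.02) [array([207. , 240.2]), array([267.8, 175.3]), array([226.3, 249. ])]
0 (-0.125, -0.02) [array([223.9, 250.5]), array([252.2, 172.7]), array([293.9, 249.1])]
0 (-0.083, -0.02) [array([239.1, 236.6]), array([248., 183.]), array([296.2, 180.1])]
0.2 (-0.125, 0.02) [array([207.2, 243.8]), array([267.7, 178.1]), array([227.6, 243. ])]
0.2 (-0.125, -0.02) [array([224. , 254.1]), array([252.2, 175.5]), array([292.5, 243.1])]
0.2 (-0.083, -0.02) [array([238.7, 237.2]), array([248.1, 183. ]), array([296. , 181.8])]
0.35 (-0.125, 0.02) [array([207.9, 246.1]), array([267.6, 180.4]), array([228.5, 237.1])]
0.35 (-0.125, -0.02) [array([224.6, 256.3]), array([252.1, 177.8]), array([291.5, 237.2])]
0.35 (-0.083, -0.02) [array([238.5, 237.7]), array([248.2, 183. ]), array([295.8, 182.8])]
[  0.  -25.9  13.3   2.9   0.1   0. ] [-0.05 -0.02  0.01]
```

View pics/s4.png

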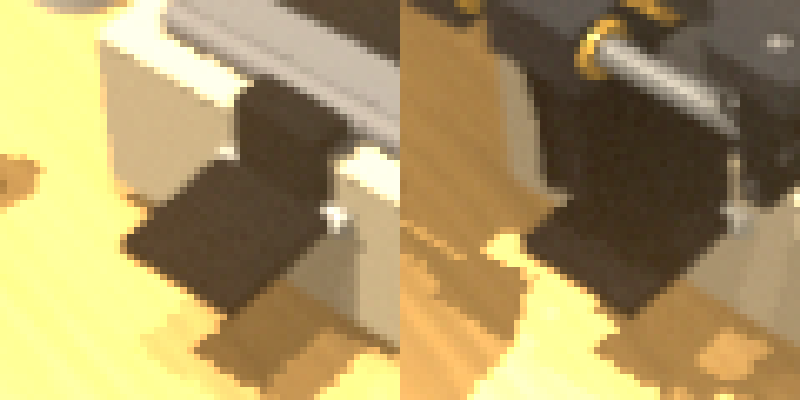

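The side comparison shows the pad unmoved, with its corners still at (208,241) and (224,251). The wrist view suggests the closed fingertips end a bit short of the TCP. I'll keep descending in small steps and watch the force.

```bash
for i in 1; do python3 -m handwheel '[[[0,0,0,0,0,0.002,0],[0,0,0,0,0,0.002,0],[0,0,0,0,0,0,0],[0,0,0,0,0,0,0]]]'; done
python3 - <<'E'
from h import *
F=[]
for i in range(6): F.append(r.sense()['wrist_force']);a=cams.capture('wrist')
print(np.mean(F,0).round(2))
for v in range(140,242,4): print(v,a[v,222:304:8].astype(int).sum(1)//3)
E
```

```text
time_s: 4.8
tcp_pos: [0.4382, -0.0157, 0.0471]
ee_rot: [[0.965, 0.261, -0.0], [0.261, -0.965, -0.0], [-0.0, 0.0, -1.0]]
wrist_force: [-0.2, -0.0, -1.2]
gripper_width: 0.001
gripper_force: 0.0
[ 0.25 -0.18 -0.24]
140 [70 71 71 68 69 68 72 68 70 71 90]
144 [76 72 73 72 73 75 75 76 76 74 97]
148 [70 69 68 67 75 72 69 68 65 69 89]
152 [65 57 68 68 67 63 63 67 62 64 60]
156 [110 108  69  72  74  76  68  73  68  84 106]
160 [108 108  69  71  70  74  71  70  71  83 113]
164 [104 111  38  43  44  39  43  41  46  95 147]
168 [109 113  31   9  24  16  13  14   8  39 146]
172 [152 102  32  20  15  25  21  23  22  35 135]
176 [170  97  18  27  19  28  20  22  27  44 136]
180 [167  89  17  14  23  12  20  16  29  48 140]
184 [172  14  15  26  14  27  16  18  24   4 173]
188 [174   9  21  23  18  21  26  21  25  16 173]
192 [175  21  28  15  10  19  12  24  16  21 172]
196 [169  12  25   8  25  24  25  30  22  24 174]
200 [174  13  27  12  19  18  20  22  26  14 186]
204 [184  14  25  11  24   9  19  23  24  27 195]
208 [188  14  20  16  16  11  28  22  27  27 188]
212 [197  17  17  16  22  19  26  19  25  31 197]
216 [200  14  20  24  22  17  21  18  32  23 194]
220 [189  10  13  19  19  21  19   7  16  26 192]
224 [193  15   9  16  20  15  21  14  13  24 197]
228 [200  10  14   4  22  31  19  20  22  10 186]
232 [203  17  10   7  25  17   8  21  12   9 195]
236 [68 24 16  1 23 17 14 25 22 27 72]
240 [24 27 22 16 26 15  8 28 17 28 21]
```

```bash
python3 -m handwheel '[[[0,0,0,0,0,0.002,0],[0,0,0,0,0,0.002,0],[0,0,0,0,0,0,0],[0,0,0,0,0,0,0]]]'
python3 - <<'E'
from h import *
F=[];m=[]
for i in range(6): s=r.sense();F.append(s['wrist_force']);m.append(s['effort']);a=cams.capture('side' if i>4 else 'wrist')
print(np.mean(F,0).round(2),np.mean(m,0).round(2))
b=cv2.imread("pics/side0.png")[:,:,::-1]
for v in range(234,262): print(v,a[v,204:236:3].astype(int).sum(1)//3,b[v,204:236:3].astype(int).sum(1)//3)
E
```

```text
time_s: 5.5
tcp_pos: [0.4382, -0.0157, 0.0432]
ee_rot: [[0.965, 0.261, -0.0], [0.261, -0.965, -0.0], [-0.0, 0.0, -1.0]]
wrist_force: [0.5, -0.8, 0.2]
gripper_width: 0.006
gripper_force: 0.0
[ 0.11 -0.09 -0.16] [ -0.   -26.2   12.95   2.83   0.08   0.  ]
234 [56 53 55 21 24 20 22 21 19 21 21] [120 106  52  78  36  30  32  30  30  30  26]
235 [58 54 54 22 26 22 20 20 21 22 21] [122 114  61  60  31  33  31  30  30  31  29]
236 [58 55 53 22 26 22 20 21 19 21 23] [123 116 106  33  31  29  30  31  30  29  31]
237 [59 56 52 21 26 22 21 21 22 21 22] [123 118 108  32  29  31  31  31  30  29  30]
238 [58 57 46 24 23 22 21 22 22 21 25] [122 121  94  32  31  31  31  30  29  30  30]
239 [57 57 30 25 23 22 22 22 22 23 24] [119 122  41  30  32  32  31  30  30  30  30]
240 [56 54 26 27 24 23 23 22 24 24 24] [119 113  31  31  32  30  31  31  31  30  30]
241 [57 52 27 29 26 24 24 22 23 25 23] [120 106  31  32  32  31  29  32  31  30  27]
242 [58 52 28 28 28 29 24 23 23 24 25] [123 106  30  33  32  30  30  31  31  28  27]
243 [59 57 29 29 29 27 24 23 24 25 34] [124 119  39  32  31  30  31  30  31  28  
[... 1009 characters left out ...]
 99 104  81  49  50  50  49]
255 [ 58  66 125 122 120 121  58  56  58  57  57] [120 120 115 102 101 102  50  48  49  49  49]
256 [ 64 102 135 120 121  99  60  55  58  58  57] [123 118 115 100 103  83  52  47  49  50  48]
257 [ 85 111 123 119 123  66  59  57  57  59  58] [126 117 112 100 104  56  51  50  49  50  50]
258 [ 85 142 125 122 123 105  60  59  56  58  68] [127 119 121 103 103  88  52  50  48  49  57]
259 [ 92 145 135 122 119 120  66  60  55  58  78] [123 121 119 116 100 101  56  51  48  49  65]
260 [140 149 139 125 119 122 102  60  56  57  77] [118 126 116 121 101 102  85  51  48  52  66]
261 [138 152 140 138 122 125 118  67  57  58  58] [116 127 118 122 115 105  99  57  49  66  66]
```

```bash
python3 -m handwheel '[[[0,0,0,0,0,0.002,0],[0,0,0,0,0,0.002,0],[0,0,0,0,0,0.002,0],[0,0,0,0,0,0,0],[0,0,0,0,0,0,0]]]'
python3 - <<'E'
from h import *
F=[];m=[]
for i in range(5): s=r.sense();F.append(s['wrist_force']);m.append(s['effort']);a=cams.capture('side' if i>3 else 'wrist')
print(np.mean(F,0).round(2),np.mean(m,0).round(2))
for v in range(246,262): print(v,a[v,204:236:3].astype(int).sum(1)//3)
cv2.imwrite("pics/s5.png",cv2.resize(np.clip(a[120:280,120:330].astype(float)*1.8,0,255).astype(np.uint8)[:,:,::-1],(788,600),interpolation=3))
E
```

```text
time_s: 6.3
tcp_pos: [0.4383, -0.0157, 0.0371]
ee_rot: [[0.965, 0.261, -0.0], [0.261, -0.965, -0.0], [-0.0, 0.0, -1.0]]
wrist_force: [-0.7, -0.0, 0.1]
gripper_width: 0.011
gripper_force: 0.0
[ 0.02 -0.14  0.43] [ -0.   -26.45  12.68   2.77   0.08   0.  ]
246 [58 59 56 61 28 29 27 25 24 33 64]
247 [ 57  59  57 107  34  30  29  23  23  51  61]
248 [ 60  58  57 120  68  29  30  27  28  57  56]
249 [ 58  57  59 118 123  36  29  29  44  57  55]
250 [ 59  58  58 118 123  53  27  28  57  57  56]
251 [ 58  59  65 122 119  57  38  32  57  56  57]
252 [ 57  59  94 136 102  58  53  48  56  56  57]
253 [ 57  58 120 142 117  64  54  55  57  57  57]
254 [ 59  59 121 123 118  95  56  56  58  57  56]
255 [ 58  65 122 121 120 121  59  56  58  58  57]
256 [ 62 102 122 120 121  99  60  55  56  57  57]
257 [ 78 110 123 120 123  66  60  57  56  58  59]
258 [ 85 141 124 121 122 104  59  57  56  57  67]
259 [ 92 145 132 122 119 120  65  60  56  57  77]
260 [140 149 121 122 118 121 102  60  56  57  77]
261 [137 151 140 123 122 124 117  67  58  58  65]
```

View pics/s5.png

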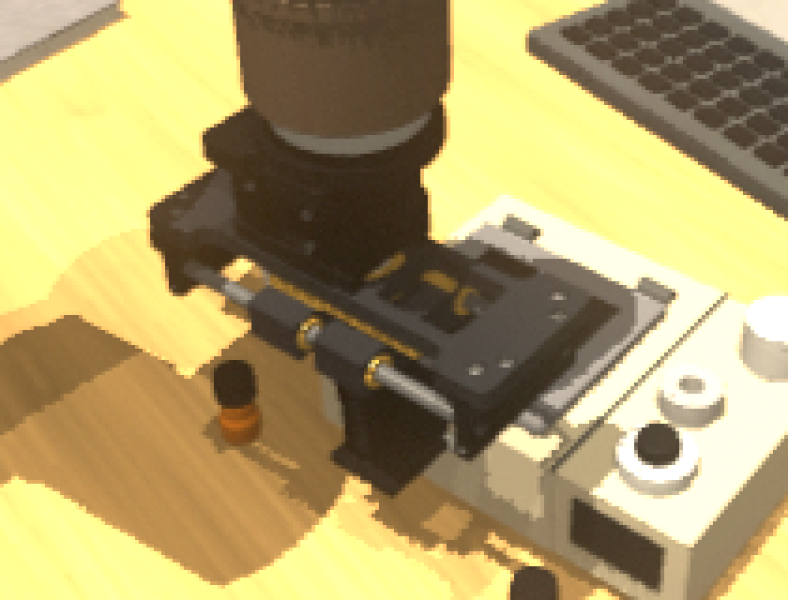

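The gripper body hangs level over the front of the lid and the pad is still unmoved, with its corner at about (395,492) in this crop. I'll work out the body's real height from its bottom corner, at crop (470,455).

Run:
```python
from h import *
for nm,x,y in(("right corner bottom",462,458),("left corner bottom",178,292),("finger R carriage bottom-left",340,360),("pad edge",395,492)):
    for z in(.06,.1,.11,.12,.14,.16):
        q=ray("side",(120+(x+.5)/3.752-.5,120+(y+.5)/3.75-.5),z);print(nm,z,(RT.T@(np.r_[q,0]-T0))[:2].round(3))
```

```text
right corner bottom 0.06 [-0.087 -0.032]
right corner bottom 0.1 [-0.117 -0.056]
right corner bottom 0.11 [-0.124 -0.062]
right corner bottom 0.12 [-0.131 -0.068]
right corner bottom 0.14 [-0.146 -0.08 ]
right corner bottom 0.16 [-0.16  -0.092]
left corner bottom 0.06 [-0.085  0.168]
left corner bottom 0.1 [-0.115  0.127]
left corner bottom 0.11 [-0.122  0.117]
left corner bottom 0.12 [-0.129  0.107]
left corner bottom 0.14 [-0.144  0.087]
left corner bottom 0.16 [-0.158  0.067]
finger R carriage bottom-left 0.06 [-0.072  0.061]
finger R carriage bottom-left 0.1 [-0.102  0.029]
finger R carriage bottom-left 0.11 [-0.11   0.021]
finger R carriage bottom-left 0.12 [-0.117  0.013]
finger R carriage bottom-left 0.14 [-0.133 -0.002]
finger R carriage bottom-left 0.16 [-0.148 -0.018]
pad edge 0.06 [-0.123 -0.021]
pad edge 0.1 [-0.149 -0.046]
pad edge 0.11 [-0.156 -0.052]
pad edge 0.12 [-0.162 -0.058]
pad edge 0.14 [-0.175 -0.07 ]
pad edge 0.16 [-0.189 -0.083]
```

The body's underside is really at about 0.14 m, so the fingertips are about 33 mm higher than the reported TCP. That matches the wrist view, where the tips show 34 mm short. Contact should come near a reported z of 0.028.

```bash
python3 -m handwheel '[[[0,0,0,0,0,0.003,0],[0,0,0,0,0,0.003,0],[0,0,0,0,0,0.002,0],[0,0,0,0,0,0.002,0],[0,0,0,0,0,0.001,0],[0,0,0,0,0,0,0]]]'
python3 - <<'E'
from h import *
F=[]
for i in range(4): F.append(r.sense()['wrist_force']);a=cams.capture('side')
print(np.mean(F,0).round(2))
for v in range(246,260): print(v,a[v,210:236:3].astype(int).sum(1)//3)
E
```

```text
time_s: 7.15
tcp_pos: [0.4378, -0.0159, 0.0261]
ee_rot: [[0.965, 0.261, -0.001], [0.261, -0.965, -0.0], [-0.001, 0.0, -1.0]]
wrist_force: [-1.4, 0.6, 1.2]
gripper_width: 0.004
gripper_force: 0.9
[-1.64 -0.1   1.07]
246 [56 28 29 24 23 22 23 25 64]
247 [57 45 29 29 22 22 22 37 62]
248 [57 61 31 29 24 24 24 51 56]
249 [58 86 60 28 28 24 27 57 55]
250 [ 58  90 104  33  29  26  37  56  56]
251 [ 58 119 102  52  28  28  51  57  57]
252 [ 57 121  99  58  33  27  57  56  58]
253 [ 69 122  99  58  52  38  58  57  58]
254 [120 123 101  59  56  56  58  57  57]
255 [123 121 105  67  58  56  57  57  57]
256 [122 119 121  99  59  55  57  57  58]
257 [122 119 122  58  60  56  56  57  59]
258 [125 121 122  69  60  58  55  57  66]
259 [131 122 119 120  59  59  55  57  67]
```

Contact: the force is about 1–1.6 N and the pad edge has dropped 1–2 px. I'll press on to release and hold briefly.

```bash
python3 -m handwheel '[[[0,0,0,0,0,0.002,0],[0,0,0,0,0,0.002,0],[0,0,0,0,0,0.001,0],[0,0,0,0,0,0,0],[0,0,0,0,0,0,0]]]'
python3 - <<'E'
from h import *
F=[]
for i in range(3): F.append(r.sense()['wrist_force']);a=cams.capture('wrist')
print(np.mean(F,0).round(2))
for v in range(60,200,8): print(v,a[v,222:304:8].astype(int).sum(1)//3)
E
```

```text
time_s: 7.85
tcp_pos: [0.4379, -0.0159, 0.0212]
ee_rot: [[0.965, 0.261, -0.001], [0.261, -0.965, -0.0], [-0.001, 0.0, -1.0]]
wrist_force: [-3.3, -0.7, 5.0]
gripper_width: 0.007
gripper_force: 3.1
[-3.33 -0.68  5.25]
60 [ 68 156 155 159 159 158 157 159 158 158  96]
68 [ 59  65 126 160 158 158 159 156 152  64  63]
76 [63 67 64 58 74 73 77 65 64 67 62]
84 [49 61 65 62 63 62 65 64 66 63 67]
92 [48 49 46 52 53 48 46 45 50 51 43]
100 [61 71 63 66 60 64 60 59 60 66 60]
108 [105 106 108 139 141 143 145 140 139 143 141]
116 [105 102 107 140 141 144 144 140 142 142 140]
124 [105 104 106 123 142 141 143 141 142 143 142]
132 [105 108 104 102 141 141 139 142 142 140 139]
140 [106 106 106 103 106 138 140 141 140 142 140]
148 [103 102 104 104 109 114 102 115 107 109 141]
156 [101 103 103 102 104 103 102 103 103 106 101]
164 [103 105 104 105 105 107 105 101 104 104 103]
172 [104  99 107 106 103 103 100 101 103  98 103]
180 [103 103 104 100 103 105 102 106 101 104 102]
188 [ 95  96  17  18   9  24   5  26  24  33 126]
196 [79 16 15 14 27 14 15  5 17 17 21]
```

The lid is released: it has lifted clear of the hook in the wrist view. I'll back off up and away.

```bash
python3 -m handwheel '[[[0,0,0,0,0,-0.01,0],[0,0,0,-0.012,0,-0.006,0],[0,0,0,-0.012,0,-0.012,0],[0,0,0,-0.012,0,-0.015,0],[0,0,0,-0.012,0,-0.015,0],[0,0,0,0,0,-0.015,0],[0,0,0,0,0,-0.015,0],[0,0,0,0,0,0,0],[0,0,0,0,0,0,0],[0,0,0,0,0,0,0]]]'
python3 - <<'E'
from h import *
go(-.035,0,.111)
b=cams.capture("side");c=cams.capture("scene")
I=np.hstack([cv2.resize(b[90:300,120:360],(400,350)),cv2.resize(c[120:270,150:321],(400,350))])
cv2.imwrite("pics/s6.png",cv2.cvtColor(I,cv2.COLOR_RGB2BGR))
E
```

```text
time_s: 9.0
tcp_pos: [0.3912, -0.0284, 0.1085]
ee_rot: [[0.965, 0.261, -0.001], [0.261, -0.965, -0.0], [-0.001, -0.0, -1.0]]
wrist_force: [0.1, -0.3, 0.5]
gripper_width: 0.002
gripper_force: 0.0
t 9.0 tester [-0.16    0.0014  0.1085] turn/6deg [-0.    0.01  0.  ] shift(tool now) [ 0.125   0.0014 -0.0026] shift(aligned) [ 0.125   0.0014 -0.0025] F [ 0.1 -0.3  0.5] w 0.0024988922795334844
```

View pics/s6.png

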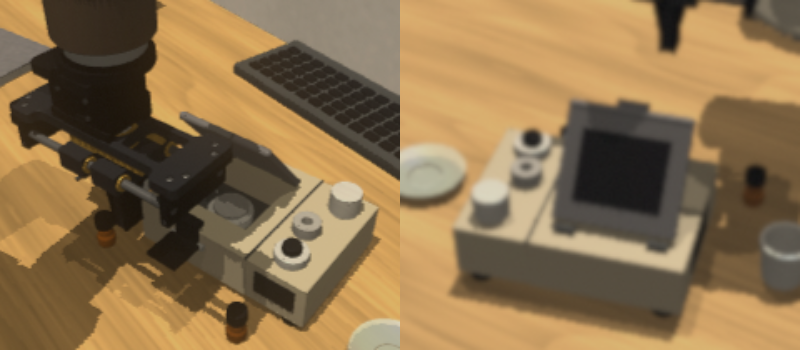

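The picture shows the lid standing half open and untouched, with the arm clear and everything else in place. Next I'll raise 3 mm, advance and push along tester +x.

```bash
python3 -m handwheel '[[[0,0,0,0.015,0.001,-0.003,0],[0,0,0,0.022,0,0,0],[0,0,0,0.022,0,0,0],[0,0,0,0.022,0,0,0],[0,0,0,0.018,0,0,0],[0,0,0,0.012,0,0,0],[0,0,0,0.008,0,0,0],[0,0,0,0.008,0,0,0]]]'; python3 -c "from h import *;go(.05,0,.112)"
```

```text
time_s: 9.9
tcp_pos: [0.5142, 0.0038, 0.1117]
ee_rot: [[0.965, 0.261, -0.002], [0.261, -0.965, -0.001], [-0.002, -0.0, -1.0]]
wrist_force: [-1.8, -0.8, 1.4]
gripper_width: 0.003
gripper_force: 0.8
t 9.9 tester [-0.0328  0.0003  0.1117] turn/6deg [-0.    0.02  0.  ] shift(tool now) [ 0.0828  0.0004 -0.0005] shift(aligned) [ 0.0828  0.0003 -0.0003] F [-1.8 -0.8  1.4] w 0.002654307549682063
```

In contact (about 2 N along -x), as predicted. I'll push on.

```bash
python3 -m handwheel '[[[0,0,0,0.008,0,0,0],[0,0,0,0.008,0,0,0],[0,0,0,0.008,0,0,0],[0,0,0,0.008,0,0,0],[0,0,0,0.008,0,0,0],[0,0,0,0.008,0,0,0]]]'; python3 -m handwheel '[[[0,0,0,0.008,0,0,0],[0,0,0,0.008,0,0,0],[0,0,0,0.007,0,0,0],[0,0,0,0.006,0,0,0],[0,0,0,0,0,0,0]]]'; python3 -c "from h import *;go(.05,0,.112)"
```

```text
time_s: 10.5
tcp_pos: [0.5619, 0.0167, 0.1123]
ee_rot: [[0.965, 0.261, 0.0], [0.261, -0.965, 0.0], [0.0, -0.0, -1.0]]
wrist_force: [-0.5, 0.8, 1.2]
gripper_width: 0.005
gripper_force: 0.2
time_s: 11.0
tcp_pos: [0.59, 0.0243, 0.1121]
ee_rot: [[0.965, 0.261, 0.0], [0.261, -0.965, 0.0], [0.0, 0.0, -1.0]]
wrist_force: [-0.3, 0.7, -0.4]
gripper_width: 0.002
gripper_force: 0.0
t 11.0 tester [0.0457 0.0004 0.1121] turn/6deg [ 0.   -0.    0.01] shift(tool now) [0.0043 0.0004 0.0001] shift(aligned) [0.0043 0.0004 0.0001] F [-0.3  0.7 -0.4] w 0.002063594574759764
```

```bash
python3 -m handwheel '[[[0,0,0,0.003,0,0,0],[0,0,0,0,0,0,0],[0,0,0,0,0,0,0],[0,0,0,0,0,0,0],[0,0,0,0,0,0,0],[0,0,0,0,0,0,0],[0,0,0,0,0,0,0],[0,0,0,0,0,0,0],[0,0,0,0,0,0,0],[0,0,0,0,0,0,0]]]';  python3 -m handwheel '[[[0,0,0,-0.02,0,0,0],[0,0,0,-0.04,0,0,0],[0,0,0,-0.045,0,0,0],[0,0,0,-0.045,0,0,0],[0,0,0,-0.045,0,0,0],[0,0,0,-0.01,0,-0.02,0],[0,0,0,0,0,-0.04,0],[0,0,0,0,0,-0.03,0],[0,0,0,0,0,0,0]]]'
cat > chk.py <<'E'
from h import *
c=cams.get_calibration("scene");a=cams.capture("scene")
R=cv2.Rodrigues(np.array(c["rvec"],float))[0];t=np.array(c["tvec"],float).ravel();K=np.array(c["camera_matrix"])
def pj(P): q=K@(R@(T0+RT@P)+t);return q[:2]/q[2]
g=a.astype(int)
for th in(.9,1.5,1.9):
    pt=lambda rr,y:pj([.055-rr*np.cos(th)+.008*np.sin(th)*0,y,.071+rr*np.sin(th)])
    print(th,"outline",[pt(rr,y).round(0).tolist() for rr,y in((.115,-.06),(.115,.06),(0,.06),(0,-.06))],"rgb at rib/mid",[g[tuple(pt(rr,0).round().astype(int)[::-1])].tolist() for rr in(.135,.125,.115,.105,.06)])
m=(cv2.cvtColor(a,cv2.COLOR_RGB2GRAY)[120:250,215:300]<45).astype(np.uint8)
n,_,st,ce=cv2.connectedComponentsWithStats(m)
print([(st[i].tolist(),ce[i].round(0).tolist()) for i in range(1,n) if st[i][4]>25],"offset 215,120")
s=r.sense();print(s["time_s"],np.round(s["wrist_force"],1),s["tcp_pos"])
E
python3 chk.py
```

```text
time_s: 12.0
tcp_pos: [0.5921, 0.0248, 0.1122]
ee_rot: [[0.965, 0.261, -0.0], [0.261, -0.965, 0.0], [-0.0, -0.0, -1.0]]
wrist_force: [-0.2, 0.4, -0.8]
gripper_width: 0.007
gripper_force: 0.0
time_s: 12.9
tcp_pos: [0.3972, -0.0282, 0.2068]
ee_rot: [[0.965, 0.262, 0.011], [0.262, -0.965, 0.002], [0.011, 0.001, -1.0]]
wrist_force: [0.5, 0.7, 0.9]
gripper_width: 0.004
gripper_force: 0.0
0.9 outline [[223.0, 164.0], [276.0, 173.0], [268.0, 225.0], [215.0, 215.0]] rgb at rib/mid [[214, 168, 107], [214, 169, 107], [205, 159, 101], [192, 150, 96], [98, 90, 77]]
1.5 outline [[214.0, 172.0], [270.0, 182.0], [268.0, 225.0], [215.0, 215.0]] rgb at rib/mid [[193, 150, 95], [198, 154, 99], [209, 162, 104], [193, 157, 102], [51, 48, 47]]
1.9 outline [[207.0, 188.0], [265.0, 198.0], [268.0, 225.0], [215.0, 215.0]] rgb at rib/mid [[115, 104, 85], [119, 111, 99], [103, 97, 92], [54, 52, 49], [19, 18, 18]]
[([35, 56, 16, 9, 108], [43.0, 60.0]), ([0, 77, 44, 26, 775], [22.0, 90.0]), ([61, 93, 5, 18, 27], [63.0, 101.0])] offset 215,120
12.95 [-0.   0.2 -0.4] [ 0.3954651  -0.02824693  0.20436517]
```

At the half-open and upright rib positions the image now shows bare wood. The 1.9 rad outline has the grey rib and dark window, so the lid is on its stop. The arm is clear, so I'll hand in.

```bash
python3 -m handwheel '[[[0,0,0,0,0,0,0],[0,0,0,0,0,0,0],[0,0,0,0,0,0,0]]]' >/dev/null; python3 chk.py | tail -3; python3 -c "
from station import r
print(r.finish_job())"
```

```text
1.9 outline [[207.0, 188.0], [265.0, 198.0], [268.0, 225.0], [215.0, 215.0]] rgb at rib/mid [[115, 104, 85], [120, 111, 99], [104, 98, 93], [55, 53, 50], [19, 18, 18]]
[([35, 56, 16, 9, 109], [43.0, 60.0]), ([0, 77, 44, 26, 780], [22.0, 90.0]), ([61, 93, 5, 17, 26], [63.0, 101.0])] offset 215,120
13.3 [0.6 1.1 0.4] [ 0.39368362 -0.02881096  0.20134739]
the job is handed in; nothing more can be done
None
```

I released the lid with the tab, let it rise to half open untouched, then pushed it over until it rested fully open on its stop; I handed the job in at 13.3 s with the arm clear and the start button and loose items not touched.

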